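# Sort the cracked viewport out, load the sound one and hold the pump-down lever half open

### The arm

A 6-joint arm with a two-finger parallel gripper is mounted at the origin on the work surface. World frame = base frame: x ahead of the robot, y to its left, z up, the work surface at z = 0. Lengths are in m, angles in rad, forces in N, time in s.
With the tool pointing down it reaches from about 0.275 to 0.875 m from the base axis. Payload 12.5 kg.
Tool frame: the origin (TCP) lies at the very end of the fingers, on their centre line; the grasp point (between the pads) lies 19 mm behind it; z points along the fingers, y is the line along which they close (so a half turn about z gives the same grasp; the last joint's range is limited). The gripper opens to 85 mm and grips with 20 to 120 N. Pads are 22 mm wide; open, the fingers measure 114 mm over their backs; the gripper's body (76 mm by 85 mm) begins 54 mm behind the grasp point. The pads swing forward as they close: fully open they stand 13 mm farther back than shut.
Start: joints at [-1.236, 0.351, 1.652, -0, 1.139, -0.085], TCP at [0.224, -0.502, 0.231] pointing down, gripper open.
Joint ranges: [-2.75, 2.75], [-0.79, 2.1], [0.01, 2.65], [-1.57, 4.71], [0.07, 3.14], [-2.87, 2.87]. Speed limits (rad/s): [2.22, 2.22, 2.79, 3.14, 3.14, 3.14].

### API

Orientations are given as a 3x3 rotation matrix whose columns are the frame's x, y, z axes.
In Python, from bench import manip gives the robot as it stands. Calls block until the motion is done:
- manip.move_ptp(position, orientation): joint-space move of the TCP to a pose.
- manip.move_l(position, attitude=None, max_speed=0.15): straight line of the TCP; attitude=None keeps the orientation; max_speed is the mean speed in m/s.
- manip.move_j(angles): joint-space move.
- manip.set_gripper(opening, effort=None): opening from 0.0 (shut) to 1.0 (fully open); effort is the grip in N (None keeps the last); returns when the fingers have stopped.
- manip.dwell(seconds).
- manip.inverse_kinematics(position, orientation): joint angles nearest the present ones, or None.
- manip.grab_frame(name): name is "scene" or "side" or "wrist"; returns (picture, depth): 480x640x3 uint8, red, green, blue; 480x640 float32, m along the optical axis (not along the pixel's ray), 0 where there is no reading.
- manip.get_calibration(name): a dict with "camera_matrix" (3x3 intrinsics, pixels), "R" (3x3) and "t" (3): a world point X has camera coordinates R X + t. Camera axes: x right, y down, z forward; pixel columns grow to the right and rows downward; lengths in m; the calibration is good to about 2 mm. A picture is of the moment at which its call begins: read the wrist's pose just before it. get_calibration takes no time and is no camera call; for the wrist camera it gives the pose at the moment of the call.
A pose or a line that the arm cannot do raises manip.Unreachable and nothing moves.
- manip.sign_off(): hands the job in; it is judged then, once.
Trained networks look in the newest picture that a camera, given by its name, has taken for a name from the list of things; names that differ only in an ending like _2 or _b are one class to them, and where a whole thing is asked for, a point or a joint stands for the part that bears it (a point fixed in the world has none). Each returns a list of dicts, best first, with "confidence" (0 to 1); they miss things now and then, are a little off and sometimes report something else, mostly with a low value. They report only what shows in the picture. A call takes as long as a camera call. They do not tell look-alikes from the thing itself.
- manip.look_for(camera, name): "at" ([x, y, z] in m, in world coordinates, good to about 4 mm: the middle of the surface that is visible of it).
Readings, each from a call of its own:
- manip.current_time(): time.
- manip.current_qpos(): joint angles.
- manip.current_joint_vel(): joint speeds.
- manip.current_joint_torque(): joint torques, N m.
- manip.current_ee_pos(): TCP position.
- manip.current_tcp_rot(): TCP orientation.
- manip.current_force(): force on the tool from outside, world axes, zero at the start.
- manip.current_ft_torque(): the same for the moment, N m.
- manip.current_grip_width(): opening from 0.0 (shut) to 1.0 (fully open).
- manip.current_grip_force(): force on a finger pad.
Only numpy, scipy, OpenCV 4.12 (cv2) and the standard library are available. Lean on these libraries where they do the work, as an engineer would, in place of code of your own. Each camera call takes 0.05 s, during which the arm holds its last target. There are 200 camera calls.

### The job

The open steel case holds three black flanges: a cracked window with tape crossed over its glass, a sound window, and a blank cap that stays where it is. Set the taped window down in the grey reject bin and seat the sound one flat inside the ring of the pump station's inlet port, both put down gently, not dropped. Then ease the spring-return valve lever to half open, in line with the middle of the three pips on its scale and never past about two thirds because a fast pump-down would break the glass, and finish while still holding it there, since it springs shut if let go; leave everything else on the bench alone.

Things in the scene. Friction and masses are not known exactly. Their poses are not given: they have to be found in the camera images.
- case: Open olive steel case, fixed; 300 mm along x, 180 mm along y, walls 4 mm thick, rim 70 mm high; origin under its centre. Lid fixed open on the -y edge, leaning 19 degrees out, 245 mm high. Grey foam (top 32 mm up) has three round pockets, 61 mm wide, 8 mm deep, at x -85, 0 and +85 mm, y 0; a flange stands in each, in any order, its underside 24 mm above the bench
- taped_window: The reject: black viewport flange with two paper tape strips crossed over its glass. Upright: rim 55 mm in diameter, 6 mm thick, at the bottom, tapering up to 10 mm height into a plain barrel 44 mm in diameter (the grip) that ends at 38 mm; origin at the centre of the underside, z up its axis. 0.1 to 0.2 kg. Must end in the reject bin
- sound_window: The sound viewport: same shape and size as the taped one (0.1 to 0.2 kg), but with clear glass and no tape; origin at the centre of the underside, z up. It must end on the port
- blank_cap: Black blank cap: a flat flange 55 mm in diameter, only 14 mm high, no barrel and no glass, a bare metal boss 26 mm wide on top, in the third pocket; origin at the centre of the underside. It stays where it is
- reject_bin: Grey open plastic bin, fixed to the bench. 170 mm along its x, 130 mm along its y, walls 4 mm thick and 55 mm high, lined with a foam pad whose top is 20 mm above the bench; origin under its centre at bench level
- pump_station: Grey bench pump station, fixed: enclosure 200 mm along x, 300 mm along y, deck 75 mm high, front panel on -x; origin under its centre at bench level. On the deck: inlet port near the -y end; valve lever and curved steel scale in the other half. Three pips on the scale, 99 mm from the pivot: closed (towards the station's -x), half open (45 degrees on), open (towards +y)
- port_face (a point): Centre of the port's flat sealing face, 97 mm above the bench, facing up; axes as the station's. A locating ring, 60 mm inside and 70 mm outside diameter, stands 4 mm above this face: the 55 mm rim of the window drops inside it and rests on the face
- valve_lever (a joint): Angle of the valve lever about its upright pivot: 0 = closed, pointing to the station's -x (its start), growing clockwise from above to 1.571 = fully open, pointing to the station's +y; 0.785 = half open. A spring drives it back to 0: torque 0.245 N m at 0, 0.52 at half, 0.795 fully open (about 3.8, 8 and 12 N at the grip)
- lever_pivot (a point): The lever's pivot axis at the height of the lever's middle, 111 mm above the bench, fixed to the station; axes as the station's
- lever_grip (a point): Centre of the lever's black sleeve, 65 mm from the pivot, 111 mm above the bench; turns with the lever, which points from the pivot along this point's -x. Sleeve 55 mm long, 22 mm wide, 14 mm high, its end 90 mm from the pivot; the deck is 36 mm below its centre. Can be pinched across its width from above or pushed from the side
- copper_block: Polished copper cold-finger block 50 x 34 x 26 mm with a 20 mm stud on top, 48 mm high in all; a bystander, leave it alone; origin at its underside
- fiber_connector: Silver fiber connector body standing on its square foot, 22 x 22 mm, 38 mm high; a bystander, leave it alone; origin at its underside
- lens_mount: Blue lens mount: ring 54 mm in diameter on a foot 30 x 50 mm, 73 mm high; a bystander, leave it alone; origin at its underside
- flange_clamp: Aluminium flange clamp ring 68 mm in diameter, 16 mm high, with a wing nut; a bystander, leave it alone; origin at its underside
- hex_driver: Screwdriver lying on the bench, 170 mm long; a bystander, leave it alone; origin at its underside
There are look-alikes about, which are no part of the job. Leave any turquoise look-alike of the sound_window alone.

How it is judged:
By the outcome, as a careful person would: the job done as asked, in the order asked, and still so for the second after the job is handed in, while the arm keeps its last pose, push and grip.
It also fails if it takes over 72 s, if anything falls off the work surface, if the arm or the gripper's body presses on something with over 40 N, if the wrist force passes 120 N, or if a joint passes its speed limit or range.

## Working session

There is one attempt and no reset: what is moved stays moved. The work goes in short steps, each a Python script; the robot and the scene stay as the last script left them, time stands still between calls to the robot, and variables do not carry over. Pictures are saved under pics/ and viewed, at most 10 in all, crops included, and the job is handed in when it is done.

```bash
mkdir -p pics; ls
python3 - <<'E'
from bench import manip as m
import cv2
for c in ("scene","side"):
    p,d=m.grab_frame(c); cv2.imwrite(f"pics/{c}0.png",p[:,:,::-1])
    k=m.get_calibration(c); print(c,k["camera_matrix"][0,0],(-k["R"].T@k["t"]).round(3))
    for n in ("case","taped_window","sound_window","blank_cap","reject_bin","pump_station","port_face","valve_lever","lever_grip"):
        try: print(n,[( [round(float(v),3) for v in r["at"]],round(r["confidence"],2)) for r in m.look_for(c,n)][:4])
        except Exception as e: print(n,e)
print(m.current_time())
E
```

```text
pics
scene 530.8128122704229 [ 1.126 -0.555  0.853]
case [([0.537, -0.38, 0.059], 0.94)]
taped_window [([0.612, -0.323, 0.059], 0.57)]
sound_window [([0.442, -0.312, 0.056], 0.95), ([0.418, -0.146, 0.032], 0.83)]
blank_cap []
reject_bin [([0.552, -0.016, 0.018], 0.71), ([0.373, 0.041, 0.028], 0.57)]
pump_station [([0.609, 0.235, 0.072], 0.76), ([0.778, -0.008, 0.032], 0.62)]
port_face [([0.616, 0.237, 0.072], 0.7)]
valve_lever [([0.586, 0.315, 0.114], 0.72)]
lever_grip [([0.581, 0.317, 0.114], 0.83), ([0.522, -0.315, 0.032], 0.72)]
side 518.2930067793864 [0.368 0.889 0.727]
case [([0.501, -0.417, 0.083], 0.73)]
taped_window [([0.603, -0.304, 0.054], 0.69), ([0.376, 0.176, 0.018], 0.17)]
sound_window [([0.404, -0.123, 0.028], 0.91), ([0.433, -0.291, 0.056], 0.53)]
blank_cap [([0.517, -0.306, 0.035], 0.51), ([0.772, -0.226, 0.014], 0.32)]
reject_bin [([0.551, -0.023, 0.023], 0.79)]
pump_station [([0.573, 0.337, 0.075], 0.96), ([0.77, 0.005, 0.031], 0.21)]
port_face [([0.566, 0.336, 0.076], 0.98)]
valve_lever [([0.571, 0.325, 0.112], 0.66)]
lever_grip [([0.574, 0.328, 0.117], 0.66), ([0.77, 0.005, 0.03], 0.47)]
1.0
```

View pics/scene0.png

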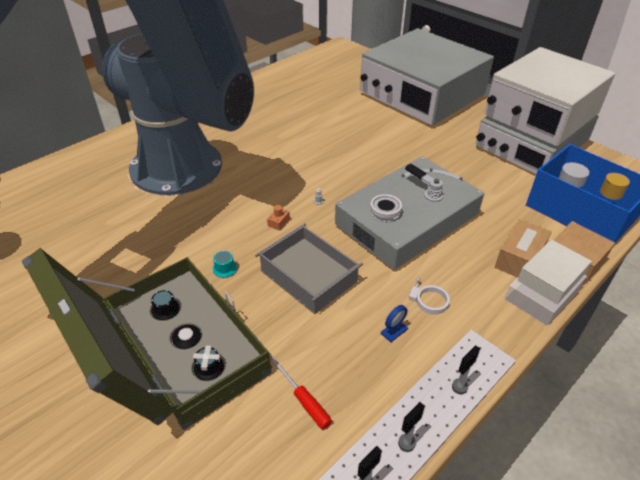

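View pics/side0.png

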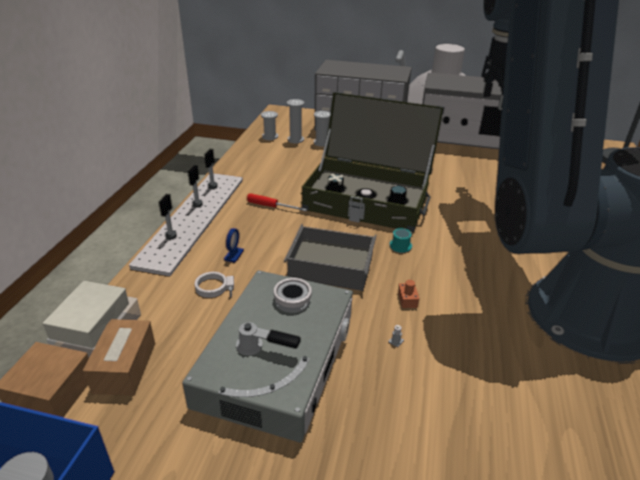

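The scene view shows three candidates for a window flange. The taped one, with a white cross, is at (207,360) in the case. The clear, untaped one is at (165,303) in the case. The turquoise one at (224,264) on the bench is a look-alike to leave alone. The blank cap is at (186,335). In the side view the lever points towards -x at (283,338), and the port is at (292,292). Next I'll look from the wrist.

```bash
cat > h.py <<'E'
from bench import manip as m
import numpy as np, cv2
def rot(yaw):  # tool down; tool y axis along world direction yaw+90deg reversed
    c,s=np.cos(yaw),np.sin(yaw)
    return np.array([[c,s,0],[s,-c,0],[0,0,-1.]])
def snap(cam,name):
    k=m.get_calibration(cam); p,d=m.grab_frame(cam)
    cv2.imwrite(f"pics/{name}.png",p[:,:,::-1]); np.savez(f"pics/{name}.npz",p=p,d=d,K=k["camera_matrix"],R=k["R"],t=k["t"])
    return p,d,k
def cloud(name):
    z=np.load(f"pics/{name}.npz"); d=z["d"]; v,u=np.mgrid[:480,:640]
    c=np.stack([(u-z["K"][0,2])/z["K"][0,0]*d,(v-z["K"][1,2])/z["K"][1,1]*d,d],-1)
    return (c-z["t"])@z["R"],z["p"],d>0   # world points
def proj(name,X):
    z=np.load(f"pics/{name}.npz"); c=z["K"]@(z["R"]@np.asarray(X)+z["t"]); return c[:2]/c[2]
E
python3 - <<'E'
from h import *
print(m.current_tcp_rot().round(3).tolist())
k=m.get_calibration("wrist"); C=-k["R"].T@k["t"]; print("cam rel tcp in tool",(m.current_tcp_rot().T@(C-m.current_ee_pos())).round(3), "optical axis",k["R"][2].round(3),"f",k["camera_matrix"][0,0])
print(m.current_time())
for y in (0,np.pi/2,-np.pi/2,np.pi): 
    q=m.inverse_kinematics([0.523,-0.31,0.3],rot(y)); print(y,None if q is None else np.round(q,2), [None if (q:=m.inverse_kinematics(p,rot(y))) is None else np.round(q[5],2) for p in ([.55,-.02,.1],[.62,.2,.15],[.57,.32,.15])])
E
```

```text
[[0.913, 0.408, -0.0], [0.408, -0.913, 0.0], [0.0, -0.0, -1.0]]
cam rel tcp in tool [ 0.073 -0.001 -0.142] optical axis [-0.261 -0.118 -0.958] f 332.2390418971629
1.0
0 [-0.61  0.4   1.41 -0.    1.33  0.96] [np.float64(1.45), np.float64(1.81), np.float64(2.01)]
1.5707963267948966 [-0.61  0.4   1.41 -0.    1.33 -0.61] [np.float64(-0.12), np.float64(0.24), np.float64(0.44)]
-1.5707963267948966 [-0.61  0.4   1.41 -0.    1.33  2.53] [None, None, np.float64(-2.7)]
3.141592653589793 [-0.61  0.4   1.41 -0.    1.33 -2.18] [np.float64(-1.69), np.float64(-1.33), np.float64(-1.13)]
```

Run:
```python
from h import *
def go(p,yaw,name,names):
    m.move_ptp(p,rot(yaw)); snap("wrist",name); m.grab_frame("wrist")
    for n in names: print(name,n,[([round(float(v),4) for v in r["at"]],round(r["confidence"],2)) for r in m.look_for("wrist",n)][:3])
W=("taped_window","sound_window","blank_cap")
go([0.50,-0.33,0.27],0,"c1",W)
go([0.46,-0.29,0.25],0,"c2",W)
go([0.50,-0.03,0.25],0,"b1",("reject_bin",))
S=("port_face","lever_grip","valve_lever","pump_station","sound_window")
go([0.53,0.22,0.30],0,"s1",S)
go([0.57,0.27,0.30],0,"s2",S)
print(m.current_time())
a=[cv2.resize(cv2.imread(f"pics/{n}.png"),(400,300)) for n in ("c1","c2","s1","b1")]
cv2.imwrite("pics/m1.png",np.vstack([np.hstack(a[:2]),np.hstack(a[2:])]))
```

```text
c1 taped_window [([0.6002, -0.3242, 0.0585], 0.89)]
c1 sound_window [([0.4396, -0.3044, 0.0595], 0.71), ([0.4066, -0.1478, 0.042], 0.71)]
c1 blank_cap [([0.5154, -0.3106, 0.035], 0.8)]
c2 taped_window []
c2 sound_window [([0.4391, -0.3044, 0.0591], 0.67), ([0.4083, -0.1427, 0.0377], 0.64)]
c2 blank_cap [([0.5144, -0.3084, 0.0358], 0.84)]
b1 reject_bin [([0.5608, -0.018, 0.0207], 0.79)]
s1 port_face [([0.5936, 0.2805, 0.0717], 0.63)]
s1 lever_grip [([0.5817, 0.3217, 0.1156], 0.83), ([0.7436, 0.1109, 0.0149], 0.38)]
s1 valve_lever [([0.584, 0.323, 0.1144], 0.79)]
s1 pump_station [([0.5996, 0.2777, 0.0713], 0.94), ([0.415, -0.212, 0.0184], 0.51)]
s1 sound_window [([0.4031, -0.1248, 0.0326], 0.8)]
s2 port_face [([0.5954, 0.2794, 0.0752], 0.75)]
s2 lever_grip [([0.5794, 0.3209, 0.12], 0.69)]
s2 valve_lever [([0.5843, 0.3224, 0.1169], 0.76)]
s2 pump_station []
s2 sound_window [([0.4058, -0.1256, 0.0336], 0.79), ([0.769, 0.0074, 0.0308], 0.58), ([0.5521, -0.0287, 0.0197], 0.29)]
6.3417
```

View pics/m1.png

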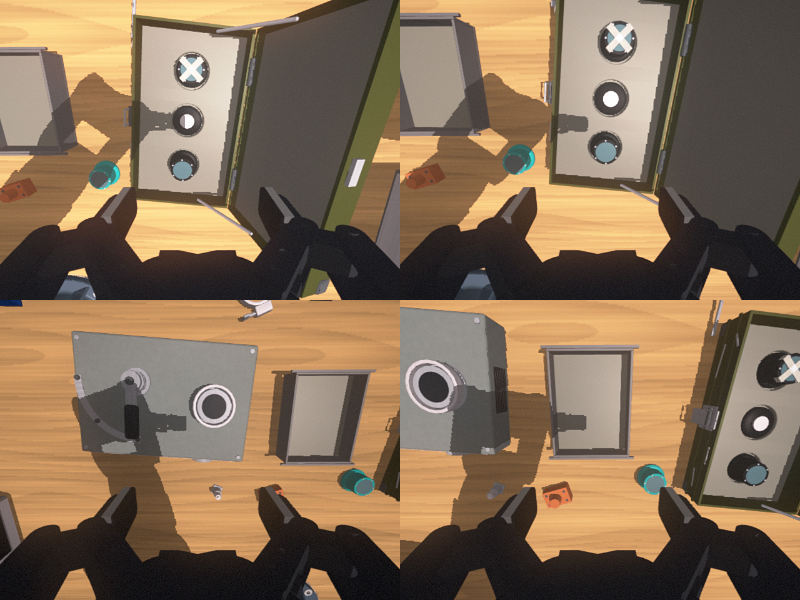

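The wrist views show the taped cross at c1 (191,70 in the tile), the blank cap at (187,121) and the clear window at (182,165) in the case. The port is at s1 (212,405) and the lever sleeve at (131,420), pointing to -x. Next I'll fit the geometry from the depth readings and check it against two views.

```bash
cat > fit.py <<'E'
from h import *
def sel(n,c,r,z0,z1):
    X,p,ok=cloud(n); return X[ok&(np.hypot(X[...,0]-c[0],X[...,1]-c[1])<r)&(X[...,2]>z0)&(X[...,2]<z1)]
def rect(P):
    (c,s,a)=cv2.minAreaRect((P[:,:2]*1000).astype(np.float32)); return np.round(c,1),np.round(s,1),round(a,2)
def circ(P): 
    c,r=cv2.minEnclosingCircle((P[:,:2]*1000).astype(np.float32)); return np.round(c,1),round(r,1)
if __name__=="__main__":
    for n in ("c1","c2"):
        for w,c in (("taped",(.603,-.32)),("sound",(.44,-.304))):
            P=sel(n,c,.035,.050,.085); z=np.median(P[:,2]); h=np.percentile(P[:,2],[5,50,95,99])
            P=P[P[:,2]>h[2]-.006]; print(n,w,len(P),h.round(4),circ(P),P.mean(0).round(4))
        P=sel(n,(.52,-.31),.03,.03,.05); print(n,"cap",np.median(P,0).round(4))
        P=sel(n,(.52,-.31),.13,.028,.036); print("foam z",np.median(P[:,2]).round(4))
    for n in ("s1","s2"):
        P=sel(n,(.62,.2),.3,.068,.082); print(n,"deck",np.median(P[:,2]).round(4),rect(P))
        P=sel(n,(.62,.21),.075,.090,.115); h=np.percentile(P[:,2],[5,50,95]); print("port",h.round(4),len(P),P.mean(0).round(4),circ(P))
        P=sel(n,(.582,.322),.055,.110,.13); print("sleeve",np.percentile(P[:,2],[5,50,95]).round(4),P.mean(0).round(4),rect(P))
    for n in ("b1","s1"):
        P=sel(n,(.555,-.02),.13,.048,.062); print(n,"bin rim",rect(P))
        P=sel(n,(.555,-.02),.06,.01,.03); print("pad",np.median(P[:,2]).round(4))
    for n,pt in (("s1",(.62,.21,.1)),): print(proj(n,pt))
E
python3 fit.py
```

```text
c1 taped 1675 [0.0608 0.0625 0.064  0.0647] (array([ 602.4, -320.1]), 22.8) [ 0.6024 -0.3202  0.0624]
c1 sound 1108 [0.0562 0.0618 0.0631 0.0635] (array([ 432.2, -302.3]), 22.0) [ 0.4332 -0.3028  0.0618]
c1 cap [ 0.5193 -0.3104  0.0333]
foam z 0.0316
c2 taped 2140 [0.0604 0.0625 0.0642 0.0647] (array([ 602.1, -320.3]), 23.0) [ 0.6021 -0.32    0.0625]
c2 sound 1328 [0.0585 0.0618 0.063  0.0635] (array([ 432.2, -302.5]), 21.9) [ 0.433  -0.3023  0.0618]
c2 cap [ 0.5191 -0.3097  0.0335]
foam z 0.0317
s1 deck 0.0745 (array([581.4, 277.2]), array([300.3, 201.4]), 85.79)
port [0.0954 0.0971 0.1011] 3200 [0.5781 0.193  0.0976] (array([575.7, 192.6]), 34.8)
sleeve [0.1116 0.1153 0.1206] [0.5813 0.3212 0.1155] (array([578.4, 321.5]), array([ 29. , 102.2]), 87.5)
s2 deck 0.0746 (array([598.7, 200.5]), array([270.1, 495.4]), 11.76)
port [0.0947 0.0971 0.1011] 3092 [0.5788 0.1935 0.0975] (array([575.8, 192.7]), 34.9)
sleeve [0.1119 0.1154 0.1208] [0.5818 0.3219 0.1156] (array([578.5, 321.1]), array([ 29. , 102.7]), 87.97)
b1 bin rim (array([546.7, -19.2]), array([178.5, 145.8]), 0.28)
pad 0.0196
s1 bin rim (array([546.8, -18.8]), array([178. , 147.8]), 0.04)
pad 0.02
[324.90424141 124.26128033]
```

Run:
```python
from fit import *
for n in ("s1","s2"):
    X,p,ok=cloud(n)
    near=ok&(np.hypot(X[...,0]-.60,X[...,1]-.321)<.12)
    g=p.max(-1)
    P=X[near&(X[...,2]>.105)&(X[...,2]<.125)&(g<60)]; print(n,"dark sleeve",len(P),rect(P),np.median(P[:,2]).round(4))
    for z0,z1 in((.078,.09),(.09,.105),(.105,.112),(.112,.117),(.117,.122),(.122,.16)):
        P=X[near&(X[...,2]>z0)&(X[...,2]<z1)&(g>=75)]
        if len(P)>8: print(z0,len(P),P[:,:2].min(0).round(4),P[:,:2].max(0).round(4),circ(P))
    print(proj(n,(.643,.316,.111)))
a=cv2.imread("pics/c2.png")[:300,240:470]; b=cv2.imread("pics/s1.png")[40:280,100:300]
a=cv2.resize(a,(400,522)); b=cv2.resize(b,(400,480)); b=cv2.copyMakeBorder(b,0,42,0,0,0)
cv2.imwrite("pics/m2.png",np.hstack([a,b]))
```

```text
s1 dark sleeve 1313 (array([571.6, 322.9]), array([22.3, 92.2]), 85.87) 0.1169
0.078 579 [0.5135 0.2018] [0.6368 0.4232] (array([597.2, 313.9]), 112.2)
0.09 991 [0.5481 0.2016] [0.6313 0.3208] (array([590.3, 266.7]), 67.9)
0.105 203 [0.5803 0.3051] [0.6279 0.3313] (array([604.4, 321.3]), 25.1)
0.112 940 [0.5286 0.3054] [0.6293 0.3363] (array([579. , 326.1]), 51.2)
0.117 48 [0.6097 0.3144] [0.6212 0.3281] (array([617.2, 321.8]), 7.5)
[210.00710742  97.20582161]
s2 dark sleeve 1015 (array([553.3, 324. ]), array([21.6, 53.9]), 86.77) 0.1169
0.078 477 [0.5133 0.2062] [0.6365 0.4226] (array([588.9, 316.2]), 111.5)
0.09 1068 [0.5488 0.2011] [0.6311 0.3308] (array([591.1, 269.6]), 70.7)
0.105 141 [0.5312 0.3053] [0.6295 0.3373] (array([580.4, 327.1]), 50.2)
0.112 875 [0.5265 0.3053] [0.6298 0.3342] (array([578.2, 318.6]), 51.6)
0.117 108 [0.6097 0.3139] [0.6209 0.3254] (array([615.1, 319.9]), 6.0)
0.122 29 [0.6098 0.3147] [0.621  0.3252] (array([615.4, 320. ]), 5.9)
[268.04951219 142.50706008]
```

View pics/m2.png

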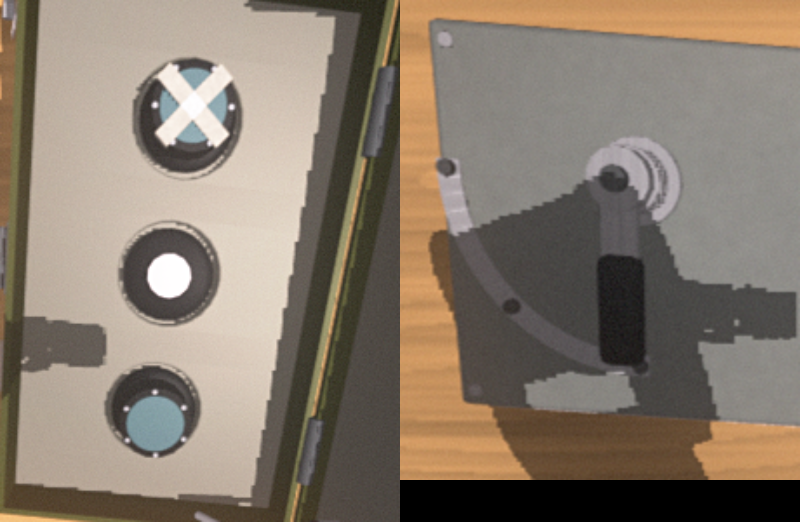

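The crop confirms the top flange at c2 ~(350,65) carries the tape cross, so it's the reject. The bottom one at ~(328,240) has clear glass and a barrel, so it's the sound window. The white-bossed middle one is the cap. The pips show at s1 ~(220,223), (156,193) and (123,124). Next I'll move the taped window to the bin.

```bash
cat >> h.py <<'E'
def pick(xy,yaw,z,effort=40):
    m.set_gripper(0.75); m.move_ptp([*xy,z+.15],rot(yaw)); m.move_l([*xy,z+.02],max_speed=.15); f0=m.current_force()
    m.move_l([*xy,z],max_speed=.04); print("contact dF",(m.current_force()-f0).round(2)); m.set_gripper(.3,effort)
    print("grip",round(m.current_grip_width(),3),round(m.current_grip_force(),1))
def lower(xy,z,down=.003,lim=3.):   # slow creep until contact
    m.dwell(.15); f0=m.current_force()[2]
    for i in range(9):
        if m.current_force()[2]-f0>lim or m.current_ee_pos()[2]<z-down: break
        m.move_l([*xy,m.current_ee_pos()[2]-.001],max_speed=.02)
    print("lowered",m.current_ee_pos().round(4),"dFz",round(m.current_force()[2]-f0,2))
E
python3 - <<'E'
from h import *
for n,px in (("closed",(220,223)),("half",(156,193)),("open",(123,124))):
    X,p,ok=cloud("s1"); v=X[px[1],px[0]]; a=v[:2]-[.6153,.320]; print(n,v.round(4),np.hypot(*a).round(4),np.degrees(np.arctan2(a[1],a[0])).round(1))
pick((.6023,-.3202),np.pi/2-.104,.036)
m.move_l([.6023,-.3202,.13],max_speed=.15)
print("after lift",round(m.current_grip_width(),3),m.current_force().round(2),m.current_time())
snap("scene","sc1")
E
```

```text
closed [0.5175 0.3255 0.0814] 0.098 176.8
half [0.5509 0.3919 0.0814] 0.0965 131.8
open [0.6216 0.4173 0.0787] 0.0975 86.3
contact dF [0.38 0.63 0.57]
grip 0.501 40.8
after lift 0.5 [ 0.41  0.44 -2.52] 11.6083
```

Run:
```python
from h import *
xy=(.547,-.019)
m.move_ptp([*xy,.13],rot(np.pi/2)); m.move_l([*xy,.036],max_speed=.12)
lower(xy,.032)
m.set_gripper(.75); m.move_l([*xy,.15],max_speed=.15)
s=(.4322,-.3024)
pick(s,np.pi/2-.104,.036)
m.move_l([*s,.17],max_speed=.15)
print("lift",round(m.current_grip_width(),3),m.current_force().round(2),m.current_time())
snap("scene","sc2"); snap("side","sd2"); snap("wrist","w2")
a=cv2.imread("pics/sc2.png")[200:460,60:400]; b=cv2.imread("pics/w2.png")
cv2.imwrite("pics/m3.png",np.hstack([cv2.resize(a,(392,300)),cv2.resize(b,(400,300))]))
```

```text
lowered [ 0.5471 -0.019   0.0324] dFz 11.52
contact dF [-0.31  0.31  0.38]
grip 0.505 40.6
lift 0.5 [ 0.07  0.3  -1.35] 20.8583
```

View pics/m3.png

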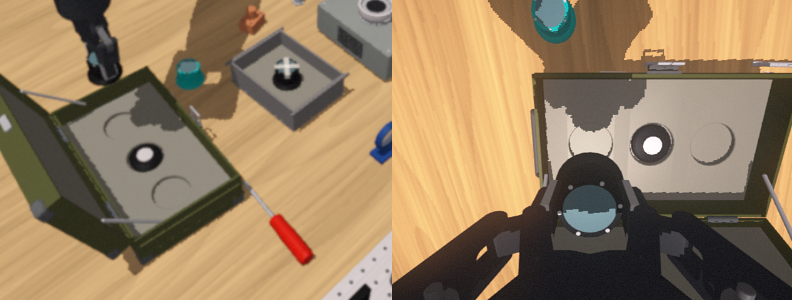

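The taped window stands upright in the bin at (287,70 in the tile), and the sound window is held square in the gripper. Before placing it, I'll measure its offset in the hand.

Run:
```python
from fit import *
P=sel("w2",(.4322,-.3024),.035,.188,.203); 
print(len(P),circ(P),np.percentile(P[:,2],[5,50,95]).round(4),P.mean(0).round(4),m.current_ee_pos().round(4))
X,p,ok=cloud("w2")
print("glass blue",(lambda Q:(len(Q),circ(Q),Q.mean(0).round(4)))(X[ok&(np.hypot(X[...,0]-.4322,X[...,1]+.3024)<.03)&(p[...,2].astype(int)-p[...,0]>15)]))
yaw=np.pi/2-.0735; xy=(.5758,.1927)
m.move_ptp([*xy,.19],rot(yaw)); snap("wrist","w3"); snap("side","sd3"); print(m.current_time())
a=cv2.resize(cv2.imread("pics/sd3.png")[180:420,180:500],(400,300)); b=cv2.imread("pics/w3.png")
cv2.imwrite("pics/m4.png",np.hstack([a,cv2.resize(b,(400,300))]))
```

```text
10088 (array([ 432.8, -295.3]), 34.1) [0.1911 0.1946 0.1987] [ 0.4318 -0.2992  0.1946] [ 0.4319 -0.3022  0.1691]
glass blue (4391, (array([ 436.3, -299.6]), 23.1), array([ 0.4321, -0.3031,  0.1951]))
22.975
```

View pics/m4.png

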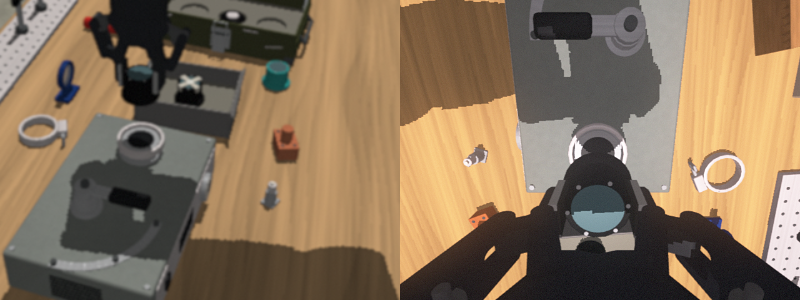

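Run:
```python
from h import *
xy=(.5758,.1927)
m.move_l([*xy,.117],max_speed=.10); m.dwell(.2); f0=m.current_force()
z=.117
while z>.1075:
    z-=.0007; m.move_l([*xy,z],max_speed=.015); df=m.current_force()-f0
    if df[2]>3: break
print(z.__round__(4),m.current_ee_pos().round(4),df.round(2),m.current_time())
```

```text
0.1086 [0.5759 0.1928 0.1094] [-2.37 -0.42  9.72] 27.0583
```

Run:
```python
from fit import *
xy=(.5758,.1927)
m.set_gripper(.75); m.move_l([*xy,.20],max_speed=.15)
A=np.radians(175.8)
m.move_ptp([.5506,.3238,.22],rot(A)); m.dwell(.2); snap("wrist","w5"); snap("side","sd5"); snap("scene","sc5"); print(m.current_time())
for n in ("sd5","sc5"):
    P=sel(n,xy,.04,.125,.15); print(n,len(P),np.percentile(P[:,2],[5,50,95]).round(4),circ(P))
    P=sel(n,xy,.033,.099,.112); print("rim",len(P),np.percentile(P[:,2],[5,50,95]).round(4))
a=cv2.resize(cv2.imread("pics/sd5.png")[240:420,180:420],(400,300)); b=cv2.resize(cv2.imread("pics/sc5.png")[130:280,300:500],(400,300))
cv2.imwrite("pics/m5.png",np.hstack([a,b]))
```

```text
29.7417
sd5 342 [0.1266 0.1368 0.1388] (array([573.7, 193.7]), 22.2)
rim 241 [0.1011 0.1058 0.1111]
sc5 252 [0.127  0.1335 0.1359] (array([577.5, 191.4]), 24.6)
rim 196 [0.0993 0.1034 0.1102]
```

View pics/m5.png

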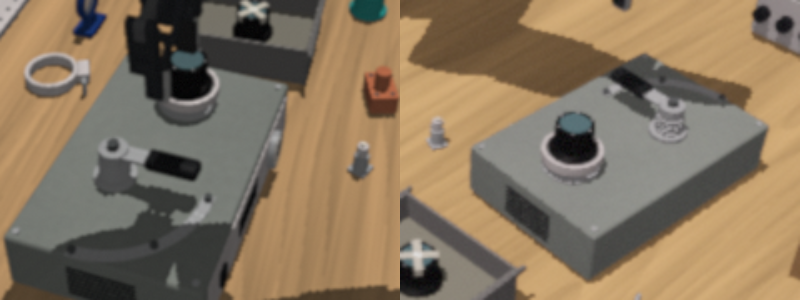

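The sound window stands upright inside the port ring (tile 187,75 and 574,140), with its top at about 0.135 m as expected. Now the lever.

```bash
cat > lev.py <<'E'
from fit import *
PIV=np.array([.6154,.319]); A=np.radians(175.8); ZT=.093
def pose(th,r=.065):
    a=A-th; return [*(PIV+r*np.array([np.cos(a),np.sin(a)])),ZT],rot(a)
def ang(): # from the TCP
    v=m.current_ee_pos()[:2]-PIV; return np.degrees(A-np.arctan2(v[1],v[0])),np.hypot(*v)
E
python3 - <<'E'
from lev import *
m.set_gripper(.6)
p,R=pose(0); m.move_l([*p[:2],.125],R,max_speed=.12); f0=m.current_force(); m.move_l(p,R,max_speed=.05)
print("dF",(m.current_force()-f0).round(2)); m.set_gripper(.1,50)
print("grip",round(m.current_grip_width(),3),round(m.current_grip_force(),1),m.current_force().round(2))
for th in np.radians([6,12,18,24,30,35,40]):
    m.move_l(*pose(th),max_speed=.04)
    print(np.degrees(th).round(),[round(float(v),4) for v in ang()],m.current_force().round(1))
print(m.current_time(),round(m.current_grip_width(),3)); 
for c in ("wrist","side","scene"): snap(c,c+"7")
a=[cv2.resize(cv2.imread(f"pics/{n}.png")[y:y+180,x:x+240],(400,300)) for n,x,y in (("side7",180,240),("scene7",320,120))]
cv2.imwrite("pics/m6.png",np.hstack(a))
E
```

```text
dF [-0.01  0.06 -0.13]
grip 0.248 50.2 [-1.57  2.99  3.5 ]
6.0 [5.9976, 0.0649] [-2.2  0.7  5.1]
12.0 [11.885, 0.065] [-2.9  0.6  6.4]
18.0 [17.8583, 0.065] [-2.7  1.1  7.2]
24.0 [23.8356, 0.0651] [-3.9  0.8  7.8]
30.0 [29.8255, 0.0652] [-4.4  0.7  7.9]
35.0 [34.8176, 0.0652] [-4.9  1.2  7.6]
40.0 [39.7816, 0.0652] [-5.2  1.1  8.1]
34.2917 0.245
```

View pics/m6.png

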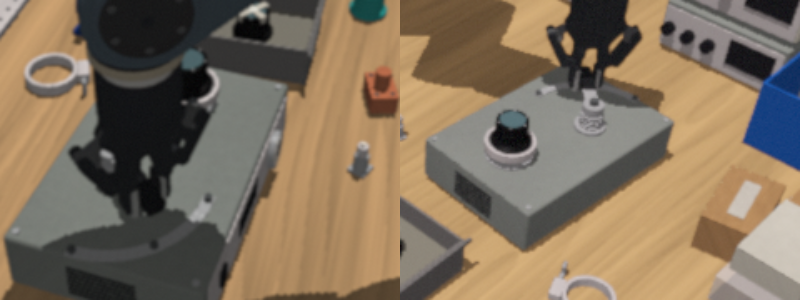

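Run:
```python
from lev import *
m.move_l(*pose(np.radians(45.1)),max_speed=.03); m.dwell(.5)
print([round(float(v),4) for v in ang()],m.current_force().round(1),round(m.current_grip_width(),3),round(m.current_grip_force(),1),m.current_time())
snap("wrist","w8"); snap("scene","sc8")
for n in ("w8","sc8"): print(n,"pivot",proj(n,(*PIV,.118)).round(),"pip",proj(n,(.5509,.3919,.081)).round())
for n in ("sc8","w8"): # steel lever bar between hub and sleeve, bright points at lever height
    X,p,ok=cloud(n); v=X[...,:2]-PIV; r=np.hypot(v[...,0],v[...,1])
    Q=v[ok&(r>.018)&(r<.034)&(X[...,2]>.106)&(X[...,2]<.121)]
    if len(Q)>5: c=np.median(Q,0); print(n,len(Q),"bar dir",np.degrees(np.arctan2(c[1],c[0])).round(1))
a=cv2.resize(cv2.imread("pics/sc8.png")[140:230,380:500],(400,300)); b=cv2.resize(cv2.imread("pics/w8.png"),(400,300))
cv2.imwrite("pics/m7.png",np.hstack([a,b]))
```

```text
[44.8089, 0.0653] [-4.6  1.9  8. ] 0.248 50.9 35.2833
w8 pivot [316. 459.] pip [314. 233.]
sc8 pivot [436. 181.] pip [431. 169.]
sc8 33 bar dir 133.0
w8 560 bar dir 131.2
```

View pics/m7.png

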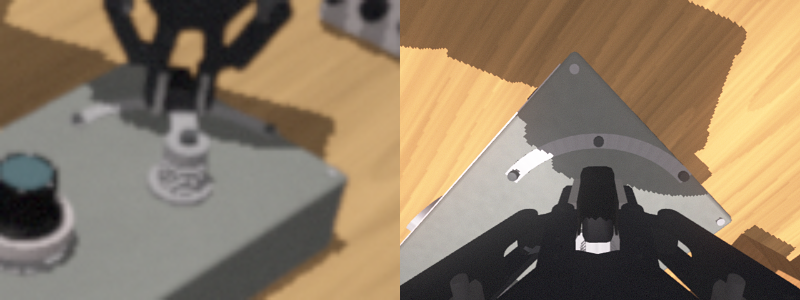

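The wrist view shows the pinched sleeve at (597,205) in line with the middle pip at (598,141). The bar direction measures 131.2° against about 131° for half open. The windows are still in place, so I'll hand in while holding the lever.

```bash
python3 -c "
from bench import manip as m
print(m.sign_off(), m.current_time())"
```

```text
the job is handed in; nothing more can be done
the job is handed in; nothing more can be done
```

I set the taped window down upright in the reject bin and seated the sound window in the port ring, then handed in at about 35 s of the 72 s limit, still holding the lever at about half open (44.8° by the arm's reading), in line with the middle pip.

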